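Make up a fever kit and a rash kit

ROBOT

A 6-joint arm with a two-finger parallel gripper is mounted at the origin on a cart in front of the work surface, level with it; the furniture and walls round the work are solid. World frame = base frame: x ahead of the robot, y to its left, z up, the work surface at z = 0. Lengths are in mm, angles in rad, forces in N, time in s.
With the tool pointing down it reaches from about 275 to 875 mm from the base axis. Payload 12.5 kg.
Tool frame: the origin (TCP) lies at the very end of the fingers, on their centre line; the grasp point (between the pads) lies ctrl.grip_point_offset behind it (ctrl.grip_point_offset is the distance from the TCP to the grasp point, in mm); z points along the fingers, y is the direction in which the jaws open and shut (so a half turn about z gives the same grasp; the last joint's range is limited). The gripper opens to 85 mm and grips with 20 to 120 N. Pads are 22 mm wide; open, the fingers measure 114 mm over their backs; the gripper's body (76 mm by 85 mm) begins 54 mm behind the grasp point. The pads swing forward as they close: fully open they stand 13 mm farther back than shut.
Start: joints at [-1.25, 0.351, 1.652, -0, 1.139, -0.085], TCP at [217.132, -505.31, 231.29] pointing down, gripper open.
Joint ranges: [-2.75, 2.75], [-0.79, 2.1], [0.01, 2.65], [-1.57, 4.71], [0.07, 3.14], [-2.87, 2.87]. Speed limits (rad/s): [2.22, 2.22, 2.79, 3.14, 3.14, 3.14].

INTERFACE

Orientations are given as a unit quaternion [x, y, z, w].
In Python, from station import ctrl gives the robot as it stands.
- The arm moves only by the tool carry_out, never from a script. Its argument "plan" is a list of rows, each a list of 6 numbers: the shift along the tool's x, y, z in m, then the turn, a rotation vector about the tool's x, y, z in degrees. A call has 1 to 12 rows; each row is the pose to reach, as a shift and turn from the pose commanded when the call began, along the tool's axes at that moment; what a row does not reach only later rows make up. A row lasts 1/12 s, in which the tool goes at most 41.7 mm and 7.16 degrees, less where a joint would pass 70% of its speed; a pose out of reach is approached as far as the arm can. A call with a gripper value outside its range is refused whole. "grip" is the closure, from 0 (fully open) to 1 (shut), set as the call begins (left out, the last holds). The fingers move at their own pace and stop on an object; "newtons" is the grip in N (left out, the last holds). Time passes only in rows, so rows that repeat a pose let the fingers close. It gives the time, the measured TCP pose, the force and the opening at its end, in the units of the state.
- ctrl.read_state(): the state, without advancing time (a new reading comes with each control period).
- ctrl.capture(name): name is "side" or "top" or "wrist"; returns a dict with "frame" (480x640x3 uint8, red, green, blue), "camera_matrix" (3x3 intrinsics, pixels), "T" (4x4, takes a point from camera to world coordinates). Camera axes: x right, y down, z forward; pixel columns grow to the right and rows downward; lengths in mm; the calibration is good to about 2 mm. A picture is of the moment at which its call begins. There is no depth.
- ctrl.hand_in(): hands the job in, once; it reports no verdict.
The state is a dict: "clock": time; "joint_pos": joint angles; "joint_velocities": joint speeds; "effort": joint torques, N m; "ee_pos": TCP position; "orientation": TCP orientation; "force": force on the tool from outside, world axes, zero at the start; "ft_torque": the same for the moment, N m; "finger_gap": finger opening in mm.
Only numpy, scipy, OpenCV 4.12 (cv2) and the standard library are available. Lean on these libraries where they do the work, as an engineer would, in place of code of your own. Each camera call takes 0.05 s, during which the arm holds its last target. There are 200 camera calls.

TASK

Make up two kits. Fever kit, in the long tray: pull the thermometer out of its grey case by its protruding end and lay it flat, display up, in the long compartment, and stand the tablet bottle upright in the short compartment. Rash kit, in the squarer tray with two equal compartments: lay the cream tube in one compartment and stand the slim carton upright in the other, either way round; leave the flat carton where it lies.

Things in the scene. Friction and masses are not known exactly. Their poses are not given: they have to be found in the camera images.
- thermometer: White digital thermometer, 120 mm long (x), 30 g; origin: mid-length, underside. Body x -60..+12 mm, 20 wide (y), 14 high, display and button on top; neck 12 wide to x +38, thin metal probe to +60. Starts in the case, underside 24 mm up, 48 mm of its button end (-x) protruding; grip across the 20 mm there. Friction 4 to 9 N: pull along -x with small wiggles; 30 mm frees it, lift after 50 mm.
- case: Grey thermometer case, 84 (x) x 60 (y) x 38 mm (z), fixed. Origin: centre of its underside. Open-topped cutout along x, its mouth at the -x end (facing the robot), its floor 24 mm above the table; a black sprung rubber pad (travel 3 mm) on the +y side near the mouth squeezes the thermometer against the -y wall.
- tablet_bottle: Round amber tablet bottle with white ribbed screw cap, 43 mm diameter, 77 mm high, standing, 60 g. Origin: centre of its underside, z up.
- cream_tube: Small lying cream tube with cap, 24 mm wide (own x), 76 mm long (own y), 24 mm high, 30 g. Origin: centre of its underside. Grasp across the 24 mm.
- slim_carton: Slim standing medicine carton, 20 mm thick (own x), 60 mm wide (own y), 75 mm high, 27 g. Origin: centre of its underside, z up. Grasp across the 20 mm.
- flat_carton: Flat lying medicine carton, 50 (x) x 75 (y) x 22 mm (z), not part of either kit, to be left alone. Origin: centre of its underside.
- long_tray: White long tray, 84 mm (x) by 225 mm (y), 14 mm high, fixed. Origin: centre of its underside. Floor and walls 3 mm thick. A divider makes two compartments, both 78 mm wide in x: the long one, 142 mm in y, centred at own (0, -38.5) mm; the short one, 74 mm in y, at own (0, +72.5) mm.
- square_tray: White squarer tray, 110 mm (own x) by 153 mm (own y), 14 mm high, fixed. Origin: centre of its underside. Floor 3 mm thick, walls 3 mm. A middle divider makes two equal compartments, 104 mm in x by 72 mm in y, centred at own (0, +37.5) and (0, -37.5) mm.
There are look-alikes about, which are no part of the job. There is more than one size of the thermometer; the one meant has the size given above. Leave any green look-alike of the tablet_bottle alone.

How it is judged (in metres and radians):
At the end, for the whole second after the job is handed in: In the long tray, the thermometer lies flat, display up, in the long compartment and the bottle stands in the short one; in the squarer tray, tube lies in one compartment, slim carton stands in the other: all on the tray floors, within 18 to 45 mm of centre, at rest. Flat carton not moved 20 mm (x of thermometer in the frame of long_tray between -0.03 and 0.03 m and y of thermometer in the frame of long_tray between -0.0635 and -0.0135 m and z of thermometer in the frame of long_tray between 0 and 0.007 m and angle between each of thermometer, tablet_bottle's own z axis and vertical below 0.1 rad and x of tablet_bottle in the frame of long_tray between -0.02 and 0.02 m and y of tablet_bottle in the frame of long_tray between 0.0545 and 0.0905 m and z of tablet_bottle in the frame of long_tray between 0 and 0.007 m and ((x of cream_tube in the frame of square_tray between -0.025 and 0.025 m and y of cream_tube in the frame of square_tray between -0.0635 and -0.0115 m and z of cream_tube in the frame of square_tray between 0 and 0.007 m and angle between each of cream_tube, slim_carton's own z axis and vertical below 0.1 rad and x of slim_carton in the frame of square_tray between -0.045 and 0.045 m and y of slim_carton in the frame of square_tray between 0.0105 and 0.0645 m and z of slim_carton in the frame of square_tray between 0 and 0.007 m) or (x of cream_tube in the frame of square_tray between -0.025 and 0.025 m and y of cream_tube in the frame of square_tray between 0.0115 and 0.0635 m and z of cream_tube in the frame of square_tray between 0 and 0.007 m and angle between each of cream_tube, slim_carton's own z axis and vertical below 0.1 rad and x of slim_carton in the frame of square_tray between -0.045 and 0.045 m and y of slim_carton in the frame of square_tray between -0.0645 and -0.0105 m and z of slim_carton in the frame of square_tray between 0 and 0.007 m)) and linear speed of each of thermometer, tablet_bottle, cream_tube, slim_carton below 0.02 m/s and angular speed of each of thermometer, tablet_bottle, cream_tube, slim_carton below 0.2 rad/s); the robot touches nothing.
It fails at once if the flat carton was disturbed (moved more than 20 mm) (distance of flat_carton from where it was at the start of the episode above 0.02 m).
It also fails if it takes over 109 s, if anything falls off the work surface, if the arm or the gripper's body presses on something with over 40 N, if the wrist force passes 120 N, or if a joint passes its speed limit or range.

## Working session

There is one attempt and no reset: what is moved stays moved. The work goes in short steps, Python scripts to look and compute and a tool call to move; the robot and the scene stay as the last step left them, time stands still between calls to the robot, and variables do not carry over. Pictures are saved under pics/ and viewed, about 12 in all and at most 16, crops included, and the job is handed in when it is done.

Besides the shell and the picture viewer there is one more tool, called after "Call:" as a command line: name --pt "numbers of a row" for each row, then --argument value for the rest. carry_out: Moves the arm, as the interface text tells. Its arguments: {"type":"object","properties":{"plan":{"type":"array"},"grip":{"type":"number"},"newtons":{"type":"number"}},"required":["plan"]}

```bash
ls; mkdir -p pics
python3 - <<'E'
from station import ctrl
import cv2,numpy as np
for n in("top","side"):
    c=ctrl.capture(n); cv2.imwrite(f"pics/{n}0.png",c["frame"][:,:,::-1]); np.savez(f"pics/{n}0.npz",**c)
    print(n,c["camera_matrix"].round(1).tolist(),c["T"].round(3).tolist())
print(ctrl.read_state(),ctrl.grip_point_offset)
E
```

```text
pics
top [[585.7, 0.0, 323.8], [0.0, 585.7, 241.2], [0.0, 0.0, 1.0]] [[0.011, -0.989, 0.146, 383.834], [-1.0, -0.01, 0.005, 14.184], [-0.004, -0.146, -0.989, 1064.508], [0.0, 0.0, 0.0, 1.0]]
side [[499.9, 0.0, 319.6], [0.0, 499.9, 230.8], [0.0, 0.0, 1.0]] [[-0.996, -0.039, 0.08, 442.062], [-0.087, 0.618, -0.781, 827.162], [-0.019, -0.785, -0.619, 707.765], [0.0, 0.0, 0.0, 1.0]]
{'clock': 0.1, 'joint_pos': array([-1.24962995e+00,  3.51160336e-01,  1.65231385e+00, -2.65208490e-05,
        1.13908707e+00, -8.46070417e-02]), 'joint_velocities': array([-6.93615567e-05, -7.04234839e-04, -3.27226976e-03,  2.42245481e-04,
        8.31167989e-04, -1.03970915e-04]), 'effort': array([-2.99074572e-04, -5.06832755e+01, -2.91876769e+01, -1.14182674e-04,
        2.59748871e-03, -4.13050441e-05]), 'ee_pos': array([ 217.02898137, -505.07312733,  230.84189253]), 'orientation': array([ 9.79487760e-01,  2.01503083e-01, -6.91066158e-05, -4.79497518e-04]), 'force': array([ 0.24521952,  0.17574335, -0.13821554]), 'ft_torque': array([-0.01439471, -0.01434464, -0.00882877]), 'finger_gap': 85.71700037724408} 18.700000000000003
```

View pics/top0.png

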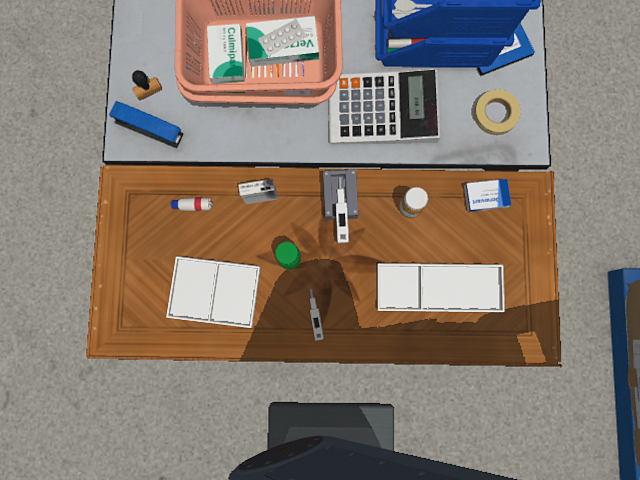

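View pics/side0.png

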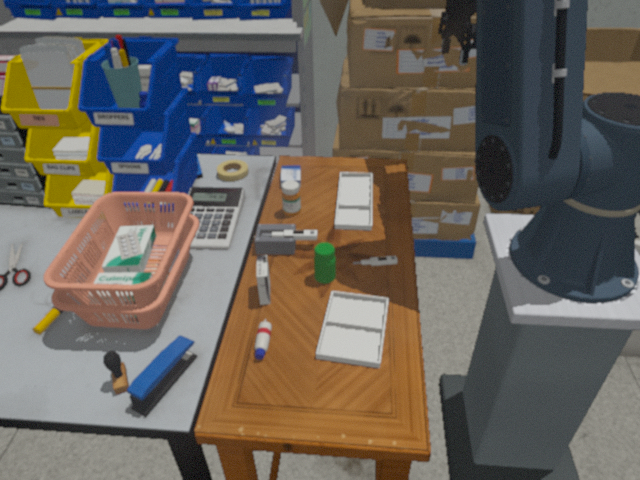

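Top view (up = +x, left = +y): tube (192,204), slim carton (257,190), case with thermometer (340,200), white-cap bottle (415,200), flat carton (488,195), green look-alike (287,255), loose smaller thermometer (316,315), square tray (213,291), long tray (440,288). Next step: segment these and measure them.

```bash
cat > h.py <<'E'
import numpy as np,cv2
def load(n): return dict(np.load(f"pics/{n}.npz"))
def unproj(c,uv,z):
    uv=np.atleast_2d(np.array(uv,float)); r=np.c_[uv,np.ones(len(uv))]@np.linalg.inv(c["camera_matrix"]).T@c["T"][:3,:3].T
    o=c["T"][:3,3]; z=np.broadcast_to(z,len(uv)); return o+r*((z-o[2])/r[:,2])[:,None]
def proj(c,P):
    P=np.atleast_2d(P); q=(P-c["T"][:3,3])@c["T"][:3,:3]@c["camera_matrix"].T; return q[:,:2]/q[:,2:]
def box(c,img,x,y,yaw,lx,ly,z0,z1,s,off,col):
    R=np.array([[np.cos(yaw),-np.sin(yaw)],[np.sin(yaw),np.cos(yaw)]])
    b=np.array([[-1,-1],[1,-1],[1,1],[-1,1]])*[lx/2,ly/2]@R.T+[x,y]
    for z in(z0,z1):
        p=(proj(c,np.c_[b,[z]*4])+.5-off)*s; cv2.polylines(img,[p.round().astype(int)],True,col,1)
def crop(c,u0,v0,w,h,s): return cv2.resize(c["frame"][v0:v0+h,u0:u0+w,::-1],None,fx=s,fy=s,interpolation=cv2.INTER_CUBIC)
E
python3 - <<'E'
from h import *
c=load("top0"); f=c["frame"].astype(int); hsv=cv2.cvtColor(c["frame"],cv2.COLOR_RGB2HSV)
m=((hsv[...,1]<75)).astype(np.uint8); m[:170]=0; m[355:]=0; m[:,:105]=0; m[:,550:]=0
n,l,st,ce=cv2.connectedComponentsWithStats(m)
for i in range(1,n):
    if st[i,4]<40: continue
    v,u=np.where(l==i); 
    P=unproj(c,np.c_[u,v],14)[:,:2].astype(np.float32); r=cv2.minAreaRect(P)
    print(st[i],ce[i].round(1),"rect@z14",np.round(r[0],1),np.round(r[1],1),round(r[2],1))
A=crop(c,160,170,200,75,4);B=crop(c,320,170,200,75,4)
cv2.imwrite("pics/c1.png",np.vstack([A,B]))
E
```

```text
[ 323  170   35   74 1919] [340.4 199.5] rect@z14 [604.2 -10.7] [137.   61.7] 2.9
[445 170  40   1  40] [464.5 170. ] rect@z14 [ 673.8 -238.4] [ 0.  71.9] 0.5
[518 170  32   2  64] [533.5 170.5] rect@z14 [ 674.1 -365.4] [ 1.9 57.2] 0.5
[238 179  40  25 750] [257.4 191.1] rect@z14 [630.3 142.9] [40.5 67.8] 9.7
[464 179  45  33 899] [482.  194.6] rect@z14 [ 627.4 -275.4] [55.2 75.8] 7.0
[404 187  25  24 456] [415.7 198.4] rect@z14 [ 619.3 -147.4] [41.4 45.1] 45.7
[178 198  17  13 202] [186. 204.] rect@z14 [604.9 272.8] [22.4 30. ] 0.6
[201 198  13  13 131] [205.8 203.7] rect@z14 [605.4 234.4] [22.8 22. ] 2.4
[399 199  19  19  92] [405.8 210.8] rect@z14 [ 598.2 -129.9] [40.  17.5] 48.3
[ 166  256   94   72 5431] [213.1 291.5] rect@z14 [446. 217.] [155.3 112.3] 83.7
[ 377  263  128   50 6126] [440.2 287.1] rect@z14 [ 457.8 -189.9] [226.9  86.3] 89.8
[310 289  14  52 376] [315.6 318.7] rect@z14 [407.3  34.3] [90.7 16.4] 10.3
```

View pics/c1.png

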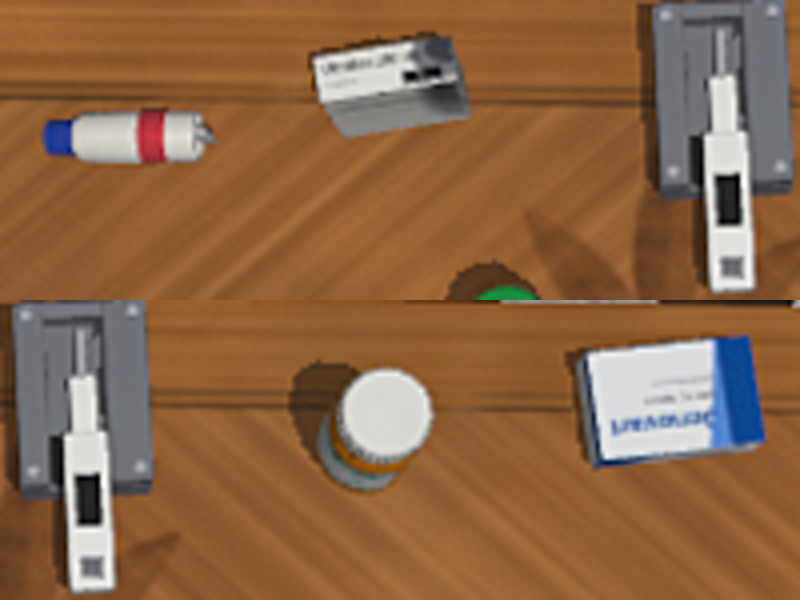

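Run:
```python
from h import *
c=load("top0")
q=lambda uv,u0,z:unproj(c,np.array(uv)/4+[u0,170]-.4,z)[:,:2].round(1)
th=q([[732,290],[725,132]],160,38); print("therm end, bodyfront",th)
print("case top corners",q([[655,3],[785,0],[665,183],[790,180]],160,38))
sl=q([[313,55],[445,37],[465,80],[322,105]],160,75);print("slim",sl,sl.mean(0))
print("bottle",q([[384,114]],320,77)); print("tube",q([[43,137],[212,134]],160,12))
print("flat",q([[585,55],[748,38],[764,142],[595,160]],320,22))
img=np.vstack([crop(c,160,170,200,150,4)])
off=np.array([160,170])
d=th[1]-th[0]; yaw=np.arctan2(d[1],d[0]); L=np.hypot(*d); u=d/L; o=th[0]+u*60; print("yaw",yaw,L,"therm origin",o)
box(c,img,*o,yaw,120,20,24,38,4,off,(0,0,255))
cc=o+u*(12+42-0) ; cc=o+u*(-60+48+42); box(c,img,*cc,yaw,84,60,0,38,4,off,(255,0,0))
print("case",cc)
s=sl.mean(0); e=sl[0]-sl[1]; ys=np.arctan2(e[1],e[0])-np.pi/2; print("slim yaw",ys)
box(c,img,*s,ys,20,60,0,75,4,off,(0,255,0))
box(c,img,605,249,0.0,24,76,0,24,4,off,(0,255,255))
box(c,img,446,217,np.radians(83.7-90),110,153,0,14,4,off,(255,255,0))
cv2.imwrite("pics/c2.png",img)
```

```text
therm end, bodyfront [[533.7 -13.7]
 [605.  -10.2]]
case top corners [[664.1  21.8]
 [666.1 -36.8]
 [581.6  16.4]
 [583.5 -39.3]]
slim [[629.4 169.5]
 [638.  112.4]
 [618.9 103.3]
 [607.3 164.9]] [623.4   137.525]
bottle [[ 605.8 -137.9]]
tube [[605.3 302.1]
 [607.4 224.6]]
flat [[ 646.5 -238.3]
 [ 655.2 -312.8]
 [ 606.9 -318.4]
 [ 597.8 -241.6]]
yaw 0.049048987088418566 71.38585294020093 therm origin [593.62784037 -10.75824065]
case [623.59176056  -9.28736098]
slim yaw 0.1494893652462188
```

View pics/c2.png

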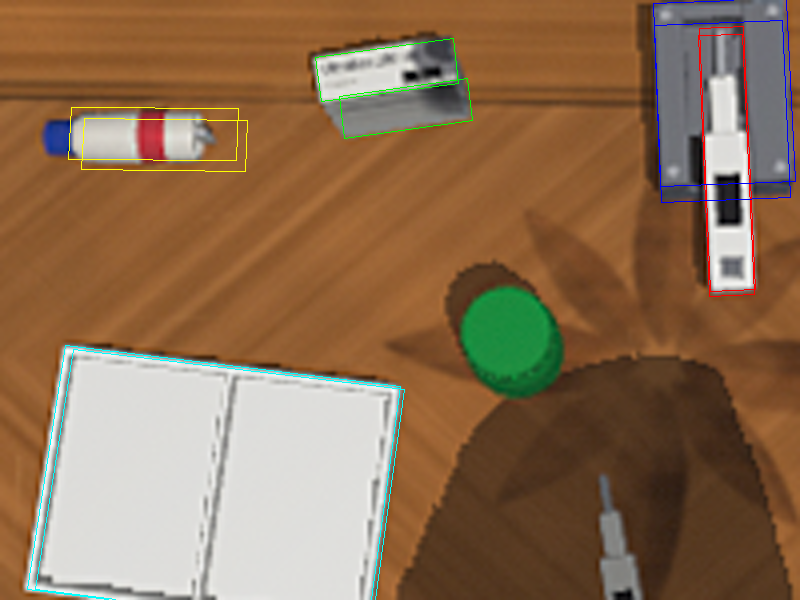

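The overlays match. The cased thermometer (340,200) is 120 mm long, and the loose one (316,315) is only about 91 mm, so it is the look-alike. The white-cap amber bottle is at (415,200) and the green one at (287,255). The tube centre is y≈263. Next, a helper that turns world targets into move rows.

```bash
cat > mv.py <<'E'
import sys,numpy as np
from scipy.spatial.transform import Rotation as R
from station import ctrl
def tool(yaw): return R.from_euler("z",yaw)*R.from_euler("x",np.pi)
# usage: mv.py x y z yawdeg ; successive targets, each from the previous
s=ctrl.read_state(); p=s["ee_pos"]; q=R.from_quat(s["orientation"])
print("t",round(s["clock"],2),"p",p.round(1),"yaw",np.degrees(np.arctan2(*q.as_matrix()[1::-1,0])).round(2),"F",s["force"].round(1),"gap",round(s["finger_gap"],1),"j6",s["joint_pos"][5].round(2))
a=list(map(float,sys.argv[1:]))
for i in range(0,len(a),4):
    P=np.array(a[i:i+3]); Q=tool(np.radians(a[i+3]))
    print((q.inv().apply(P-p)/1000).round(4),np.degrees((q.inv()*Q).as_rotvec()).round(2)); p,q=P,Q
E
python3 mv.py 606 -138 150 0 606 -138 31 0 606 -138 130 0 458 -117 130 0
```

```text
t 0.1 p [ 217.  -505.1  230.8] yaw 23.25 F [ 0.2  0.2 -0.1] gap 85.7 j6 -0.08
[ 0.5023 -0.1836  0.081 ] [-6.000e-02  1.000e-02  2.325e+01]
[ 0.    -0.     0.119] [0. 0. 0.]
[ 0.     0.    -0.099] [0. 0. 0.]
[-0.148 -0.021 -0.   ] [0. 0. 0.]
```

Call:
carry_out --pt "0.502 -0.184 0.081 0 0 23.25" --pt "0.502 -0.184 0.081 0 0 23.25" --pt "0.502 -0.184 0.081 0 0 23.25" --pt "0.502 -0.184 0.081 0 0 23.25" --pt "0.502 -0.184 0.081 0 0 23.25" --pt "0.502 -0.184 0.081 0 0 23.25" --pt "0.502 -0.184 0.081 0 0 23.25" --pt "0.502 -0.184 0.081 0 0 23.25" --pt "0.502 -0.184 0.081 0 0 23.25" --pt "0.502 -0.184 0.081 0 0 23.25" --pt "0.502 -0.184 0.081 0 0 23.25" --pt "0.502 -0.184 0.081 0 0 23.25" --grip 0 --newtons 30

```text
clock: 1.1
ee_pos: [570.9, -170.3, 157.2]
orientation: [1.0, 0.0, -0.0, -0.0]
force: [-0.2, -1.5, -0.2]
finger_gap: 85.4
```

```bash
python3 mv.py 606 -138 150 0
```

```text
t 1.1 p [ 570.9 -170.3  157.2] yaw 0.01 F [-0.2 -1.5 -0.2] gap 85.4 j6 1.2
[ 0.0352 -0.0323  0.0072] [-0.01  0.03  0.01]
```

Call:
carry_out --pt "0 0 0 0 0 0" --pt "0 0 0 0 0 0" --pt "0 0 0 0 0 0"

```text
clock: 1.35
ee_pos: [569.3, -172.2, 157.4]
orientation: [1.0, 0.0, -0.0, -0.0]
force: [-0.5, 0.6, 0.5]
finger_gap: 85.4
```

```bash
python3 mv.py 606 -138 150 0
python3 - <<'E'
from station import ctrl
import cv2,numpy as np
from h import *
c=ctrl.capture("wrist"); np.savez("pics/w1.npz",**c); cv2.imwrite("pics/w1.png",c["frame"][:,:,::-1])
print(proj(c,[[606,-138,77],[606,-138,0],[581,-14,38]]).round())
E
```

```text
t 1.35 p [ 569.3 -172.2  157.4] yaw 0.02 F [-0.5  0.6  0.5] gap 85.4 j6 1.2
[ 0.0367 -0.0342  0.0074] [-0.01  0.05  0.02]
[[253. 178.]
 [269. 155.]
 [ 68. 204.]]
```

View pics/w1.png

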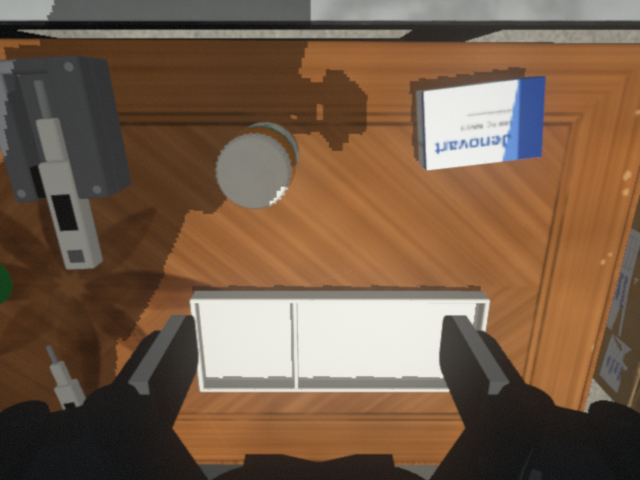

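The wrist view shows the bottle cap centre at (255,171), the thermometer's button end at (82,267) and the long tray top corners at (191,298), (489,297), (202,391) and (488,391). I'll cross-check these against the top-camera values.

```bash
python3 - <<'E'
from h import *
c=load("w1")
print("bottle",unproj(c,[255,171],77).round(1));print("therm",unproj(c,[[82,267],[50,124]],38).round(1))
t=unproj(c,[[191,298],[489,297],[202,391],[488,391]],14);print(t.round(1),t.mean(0))
E
python3 mv.py 609 -138 130 0 609 -138 31 0
```

```text
bottle [[ 609.5 -139.4   77. ]]
therm [[537.3 -14.9  38. ]
 [630.3 -12.5  38. ]]
[[ 501.5  -77.5   14. ]
 [ 502.3 -300.7   14. ]
 [ 416.9  -78.3   14. ]
 [ 416.9 -311.1   14. ]] [ 459.40170902 -191.90399572   14.        ]
t 1.4 p [ 569.1 -172.8  157.7] yaw -0.04 F [-0.3  0.5  0.8] gap 85.4 j6 1.2
[ 0.0399 -0.0348  0.0277] [-0.    0.03 -0.04]
[ 0.    -0.     0.099] [0. 0. 0.]
```

Call:
carry_out --pt "0.039 -0.035 0.028 0 0 0" --pt "0.039 -0.035 0.028 0 0 0" --pt "0.039 -0.035 0.055 0 0 0" --pt "0.039 -0.035 0.085 0 0 0" --pt "0.039 -0.035 0.11 0 0 0" --pt "0.039 -0.035 0.125 0 0 0" --pt "0.039 -0.035 0.125 0 0 0" --pt "0.039 -0.035 0.125 0 0 0" --pt "0.039 -0.035 0.125 0 0 0"

```text
clock: 2.15
ee_pos: [609.2, -138.1, 34.3]
orientation: [1.0, -0.001, 0.001, 0.0]
force: [-0.1, 0.3, -0.6]
finger_gap: 85.4
```

Call:
carry_out --pt "0 0 0 0 0 0" --pt "0 0 0 0 0 0" --pt "0 0 0 0 0 0" --pt "0 0 0 0 0 0" --pt "0 0 0 0 0 0" --pt "0 0 0 0 0 0" --pt "0 0 0 0 0 0" --pt "0 0 0 0 0 0" --grip 1

```text
clock: 2.82
ee_pos: [609.1, -137.2, 33.6]
orientation: [1.0, 0.0, 0.0, 0.0]
force: [-1.8, -0.3, 4.8]
finger_gap: 42.3
```

```bash
python3 mv.py 608 -138.5 130 0 458.5 -118 130 0
```

```text
t 2.82 p [ 609.1 -137.2   33.6] yaw 0.01 F [-1.8 -0.3  4.8] gap 42.3 j6 1.27
[-0.001   0.0013 -0.0964] [ 0.02 -0.05  0.01]
[-0.1495 -0.0205 -0.    ] [0. 0. 0.]
```

Call:
carry_out --pt "0 0 -0.025 0 0 0" --pt "0 0 -0.05 0 0 0" --pt "-0.02 -0.003 -0.05 0 0 0" --pt "-0.05 -0.007 -0.05 0 0 0" --pt "-0.08 -0.01 -0.05 0 0 0" --pt "-0.11 -0.015 -0.05 0 0 0" --pt "-0.135 -0.018 -0.05 0 0 0" --pt "-0.15 -0.02 -0.05 0 0 0" --pt "-0.15 -0.02 -0.05 0 0 0" --pt "-0.15 -0.02 -0.05 0 0 0" --pt "-0.15 -0.02 -0.03 0 0 0" --pt "-0.15 -0.02 -0.015 0 0 0"

```text
clock: 3.82
ee_pos: [460.4, -117.5, 47.7]
orientation: [1.0, 0.0, 0.001, 0.0]
force: [-0.5, 0.2, -1.3]
finger_gap: 42.3
```

```bash
python3 mv.py 458.5 -118 37 0
```

```text
t 3.82 p [ 460.4 -117.5   47.7] yaw 0.01 F [-0.5  0.2 -1.3] gap 42.3 j6 1.22
[-0.0019  0.0005  0.0106] [ 0.05 -0.15  0.01]
```

Call:
carry_out --pt "-0.001 0 0.005 0 0 0" --pt "-0.001 0 0.01 0 0 0" --pt "-0.001 0 0.01 0 0 0" --pt "-0.001 0 0.0105 0 0 0" --pt "-0.001 0 0.0105 0 0 0"

```text
clock: 4.23
ee_pos: [458.3, -117.3, 37.8]
orientation: [1.0, 0.0, 0.0, 0.0]
force: [-0.7, -0.1, -0.9]
finger_gap: 42.4
```

Call:
carry_out --pt "0 0 0 0 0 0" --pt "0 0 0 0 0 0" --pt "0 0 0 0 0 0" --pt "0 0 0 0 0 0" --pt "0 0 0 0 0 0" --pt "0 0 -0.02 0 0 0" --pt "0 0 -0.05 0 0 0" --pt "0 0 -0.08 0 0 0" --pt "0 0 -0.1 0 0 0" --pt "0 0 -0.1 0 0 0" --pt "0 0 -0.1 0 0 0" --grip 0

```text
clock: 5.15
ee_pos: [458.2, -117.3, 138.0]
orientation: [1.0, 0.0, 0.001, 0.0]
force: [-0.7, -0.5, -0.6]
finger_gap: 85.3
```

```bash
python3 mv.py 500 -16 140 2.6;  python3 - <<'E'
from station import ctrl
import cv2,numpy as np
c=ctrl.capture("wrist"); np.savez("pics/w2.npz",**c)
b=ctrl.capture("top"); np.savez("pics/t2.npz",**b); 
cv2.imwrite("pics/w2.png",np.hstack([c["frame"][:,:,::-1][::2,::2],cv2.resize(b["frame"][170:330,320:533,::-1],(320,240))]))
E
```

```text
t 5.15 p [ 458.2 -117.3  138. ] yaw 0.0 F [-0.7 -0.5 -0.6] gap 85.3 j6 1.22
[ 0.0418 -0.1013 -0.002 ] [ 0.05 -0.11 -2.6 ]
```

View pics/w2.png

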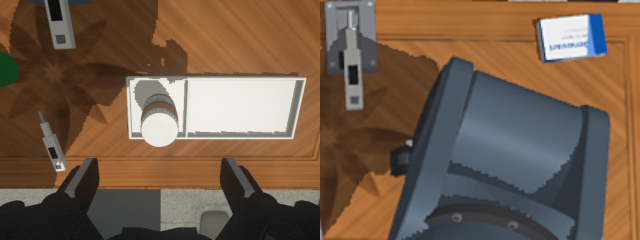

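The bottle stands in the short compartment: cap at (160,128) in the left panel. Next, hover short of the thermometer and look at it.

Call:
carry_out --pt "0.022 -0.035 0 0 0 -2.2" --pt "0.022 -0.07 0 0 0 -2.2" --pt "0.022 -0.104 0 0 0 -2.2" --pt "0.022 -0.104 0 0 0 -2.2" --pt "0.022 -0.104 0 0 0 -2.2" --pt "0.022 -0.104 0 0 0 -2.2" --pt "0.022 -0.104 0 0 0 -2.2" --grip 0.45

```text
clock: 5.83
ee_pos: [479.6, -14.0, 136.8]
orientation: [1.0, 0.019, -0.0, -0.0]
force: [0.4, -0.5, 0.4]
finger_gap: 46.8
```

```bash
python3 mv.py;  python3 - <<'E'
from station import ctrl
import cv2,numpy as np
from h import *
c=ctrl.capture("wrist"); np.savez("pics/w3.npz",**c)
a=np.radians(2.5);u=np.array([np.cos(a),np.sin(a)]);e=np.array([535.5,-14.2]);o=e+60*u
img=crop(c,180,0,300,400,1.5); box(c,img,*o,a,120,20,24,38,1.5,np.array([180,0]),(0,0,255)); 
cc=o+30*u; box(c,img,*cc,a,84,60,0,38,1.5,np.array([180,0]),(255,0,0)); cv2.imwrite("pics/w3.png",img)
E
```

```text
t 5.83 p [479.6 -14.  136.8] yaw 2.15 F [ 0.4 -0.5  0.4] gap 46.8 j6 1.41
```

View pics/w3.png

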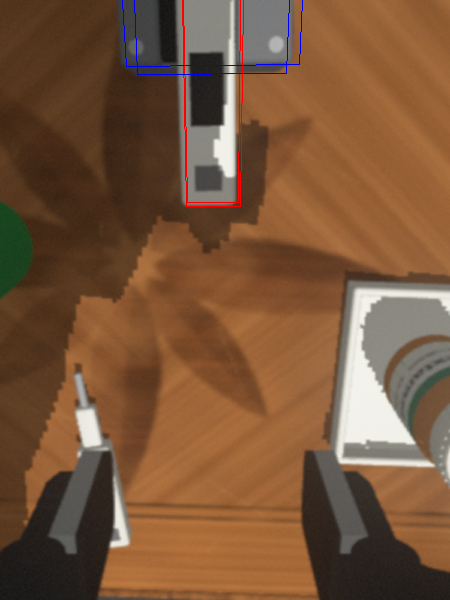

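The wrist crop shows the thermometer's button end centred at (210,205). It is about 4 px left of the overlay, so the real y is about 1.3 mm larger. Go in for the grasp.

```bash
python3 mv.py 559.5 -12 136.8 2.5
```

```text
t 5.88 p [479.7 -14.1 136.9] yaw 2.13 F [ 0.2  0.2 -0.8] gap 47.3 j6 1.41
[0.0799 0.0009 0.0001] [-0.    0.03 -0.37]
```

Call:
carry_out --pt "0.035 0.001 0 0 0 -0.4" --pt "0.07 0.001 0 0 0 -0.4" --pt "0.08 0.001 0.02 0 0 -0.4" --pt "0.08 0.001 0.05 0 0 -0.4" --pt "0.08 0.001 0.075 0 0 -0.4" --pt "0.08 0.001 0.095 0 0 -0.4" --pt "0.08 0.001 0.107 0 0 -0.4" --pt "0.08 0.001 0.1125 0 0 -0.4" --pt "0.08 0.001 0.1125 0 0 -0.4" --pt "0.08 0.001 0.1125 0 0 -0.4" --pt "0.08 0.001 0.1125 0 0 -0.4"

```text
clock: 6.8
ee_pos: [560.5, -11.3, 26.0]
orientation: [1.0, 0.023, 0.001, 0.0]
force: [-0.1, 0.2, 0.0]
finger_gap: 46.7
```

Call:
carry_out --pt "0 0 0 0 0 0" --pt "0 0 0 0 0 0" --pt "0 0 0 0 0 0" --pt "0 0 0 0 0 0" --pt "0 0 0 0 0 0" --pt "0 0 0 0 0 0" --grip 1 --newtons 35

```text
clock: 7.3
ee_pos: [560.1, -10.8, 25.5]
orientation: [1.0, 0.023, 0.0, -0.0]
force: [-1.5, 2.9, 6.3]
finger_gap: 19.1
```

```bash
python3 mv.py
```

```text
t 7.3 p [560.1 -10.8  25.5] yaw 2.62 F [-1.5  2.9  6.3] gap 19.1 j6 1.42
```

Gripped (gap 19.1). Pull along -x with small wiggles.

Call:
carry_out --pt "-0.003 0.0005 0 0 0 0.5" --pt "-0.006 0 0 0 0 -0.5" --pt "-0.009 0.0005 0 0 0 0.5" --pt "-0.012 0 0 0 0 -0.5" --pt "-0.016 0.0005 0 0 0 0.5" --pt "-0.02 0 0 0 0 -0.5" --pt "-0.024 0.0005 0 0 0 0.5" --pt "-0.028 0 0 0 0 -0.5" --pt "-0.032 0 0 0 0 0" --pt "-0.036 0 0 0 0 0" --pt "-0.04 0 0 0 0 0" --pt "-0.044 0 0 0 0 0"

```text
clock: 8.3
ee_pos: [515.1, -13.1, 24.7]
orientation: [1.0, 0.023, -0.0, -0.0]
force: [0.8, 0.1, 0.1]
finger_gap: 18.9
```

```bash
python3 mv.py
python3 - <<'E'
from station import ctrl
import cv2,numpy as np
c=ctrl.capture("wrist");s=ctrl.capture("side")
cv2.imwrite("pics/w4.png",np.hstack([c["frame"][:,150:490,::-1],cv2.resize(s["frame"][200:320,230:400,::-1],(440,310))[:,:].repeat(1,0) if 0 else cv2.copyMakeBorder(cv2.resize(s["frame"][200:320,230:400,::-1],(440,310)),0,170,0,0,0)]))
E
```

```text
t 8.3 p [515.1 -13.1  24.7] yaw 2.58 F [0.8 0.1 0.1] gap 18.9 j6 1.41
```

View pics/w4.png

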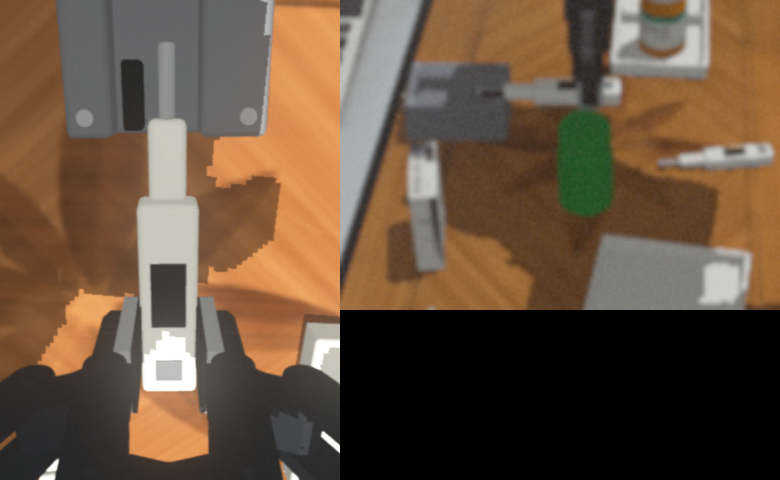

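The thermometer is out to the probe and level: button end at (170,370), probe tip at (167,45) still over the case slot. Pull the rest, then lift.

Call:
carry_out --pt "-0.005 0 0 0 0 0" --pt "-0.01 0 0 0 0 0" --pt "-0.015 0 0 0 0 0" --pt "-0.018 0 -0.02 0 0 0" --pt "-0.018 0 -0.045 0 0 0" --pt "-0.018 0 -0.07 0 0 0" --pt "-0.018 0 -0.09 0 0 0" --pt "-0.018 0 -0.105 0 0 0" --pt "-0.018 0 -0.11 0 0 0" --pt "-0.018 0 -0.11 0 0 0" --pt "-0.018 0 -0.11 0 0 0"

```text
clock: 9.32
ee_pos: [497.3, -13.8, 134.1]
orientation: [1.0, 0.023, -0.0, -0.0]
force: [0.1, -0.6, -0.8]
finger_gap: 19.0
```

```bash
python3 mv.py 458.5 -265 135 90
```

```text
t 9.32 p [497.3 -13.8 134.1] yaw 2.6 F [ 0.1 -0.6 -0.8] gap 19.0 j6 1.4
[-0.0502  0.2492 -0.0009] [-4.00e-02  3.00e-02 -8.74e+01]
```

Call:
carry_out --pt "-0.004 0.02 0 0 0 -6" --pt "-0.008 0.04 0 0 0 -13" --pt "-0.012 0.06 0 0 0 -20" --pt "-0.016 0.085 0 0 0 -27" --pt "-0.021 0.11 0 0 0 -34" --pt "-0.026 0.135 0 0 0 -41" --pt "-0.031 0.16 0 0 0 -48" --pt "-0.036 0.185 0 0 0 -55" --pt "-0.04 0.205 0 0 0 -62" --pt "-0.044 0.225 0 0 0 -69" --pt "-0.048 0.24 0 0 0 -76" --pt "-0.05 0.249 0 0 0 -82"

```text
clock: 10.32
ee_pos: [458.1, -266.0, 133.2]
orientation: [0.738, 0.675, -0.0, -0.001]
force: [-0.9, 0.1, 0.2]
finger_gap: 18.9
```

Call:
carry_out --pt "0 0 0 0 0 -5.4" --pt "0 0 0 0 0 -5.4" --pt "0 0 0 0 0 -5.4"

```text
clock: 10.57
ee_pos: [458.7, -264.5, 133.6]
orientation: [0.708, 0.706, -0.0, -0.001]
force: [-0.2, -0.1, -0.9]
finger_gap: 18.9
```

```bash
python3 mv.py 458.5 -265 40 90
python3 - <<'E'
from station import ctrl
import cv2
c=ctrl.capture("wrist"); cv2.imwrite("pics/w5.png",c["frame"][:,:,::-1])
E
```

```text
t 10.57 p [ 458.7 -264.5  133.6] yaw 89.82 F [-0.2 -0.1 -0.9] gap 18.9 j6 -0.61
[-0.0006 -0.      0.0936] [-0.09 -0.07 -0.18]
```

View pics/w5.png

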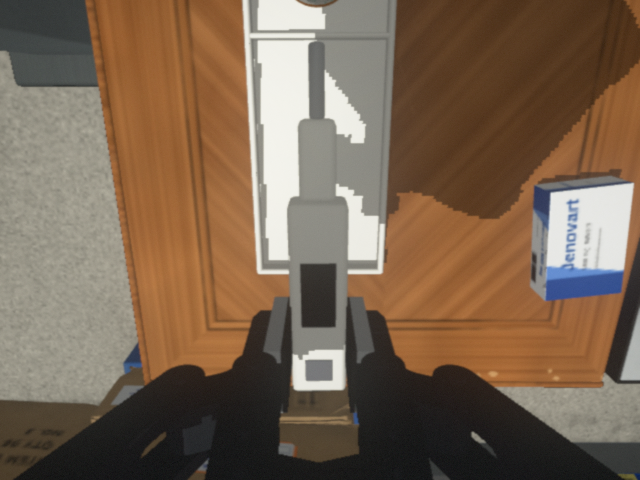

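Display is up and the thermometer (x≈318 px) is centred over the tray's long compartment (258–385 px). Lower it.

Call:
carry_out --pt "0 0 0.03 0 0 0" --pt "0 0 0.06 0 0 0" --pt "0 0 0.09 0 0 0" --pt "0 0 0.105 0 0 0" --pt "0 0 0.112 0 0 0" --pt "0 0 0.118 0 0 0" --pt "0 0 0.123 0 0 0" --pt "0 0 0.126 0 0 0" --pt "0 0 0.128 0 0 0" --pt "0 0 0.128 0 0 0" --pt "0 0 0.128 0 0 0"

```text
clock: 11.53
ee_pos: [459.4, -265.0, 7.3]
orientation: [0.707, 0.707, 0.0, 0.0]
force: [-0.8, -0.2, 0.2]
finger_gap: 18.6
```

```bash
python3 mv.py
```

```text
t 11.53 p [ 459.4 -265.     7.3] yaw 89.99 F [-0.8 -0.2  0.2] gap 18.6 j6 -0.61
```

Call:
carry_out --pt "0 0 0.0015 0 0 0" --pt "0 0 0.002 0 0 0" --pt "0 0 0.002 0 0 0" --pt "0 0 0.002 0 0 0"

```text
clock: 11.87
ee_pos: [459.2, -264.9, 4.9]
orientation: [0.707, 0.707, 0.0, 0.0]
force: [0.4, 0.6, -0.7]
finger_gap: 18.8
```

Call:
carry_out --pt "0 0 0 0 0 0" --pt "0 0 0 0 0 0" --pt "0 0 0 0 0 0" --pt "0 0 0 0 0 0" --pt "0 0 -0.01 0 0 0" --pt "0 0 -0.03 0 0 0" --pt "0 0 -0.06 0 0 0" --pt "0 0 -0.09 0 0 0" --pt "0 0 -0.12 0 0 0" --pt "0 0 -0.13 0 0 0" --pt "0 0 -0.13 0 0 0" --grip 0.62

```text
clock: 12.78
ee_pos: [460.3, -265.6, 137.9]
orientation: [0.707, 0.707, 0.0, 0.003]
force: [-0.2, 0.6, -0.2]
finger_gap: 32.3
```

```bash
python3 mv.py 530 263 150 90
python3 - <<'E'
from station import ctrl
import cv2
c=ctrl.capture("wrist"); cv2.imwrite("pics/w6.png",c["frame"][::2,::2,::-1])
E
```

```text
t 12.78 p [ 460.3 -265.6  137.9] yaw 90.01 F [-0.2  0.6 -0.2] gap 32.3 j6 -0.61
[ 0.5286  0.0698 -0.0134] [0.25 0.17 0.01]
```

View pics/w6.png

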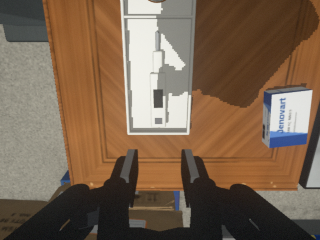

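The thermometer lies flat, display up, within the long compartment (158,90). On to the rash kit: traverse and look.

Call:
carry_out --pt "0.03 0.01 -0.03 0 0 0" --pt "0.07 0.02 -0.03 0 0 0" --pt "0.11 0.03 -0.03 0 0 0" --pt "0.15 0.04 -0.03 0 0 0" --pt "0.19 0.05 -0.03 0 0 0" --pt "0.23 0.06 -0.03 0 0 0" --pt "0.27 0.07 -0.03 0 0 0" --pt "0.31 0.08 -0.03 0 0 0" --pt "0.35 0.085 -0.03 0 0 0" --pt "0.385 0.085 -0.03 0 0 0" --pt "0.4 0.085 -0.03 0 0 0" --pt "0.4 0.085 -0.03 0 0 0"

```text
clock: 13.83
ee_pos: [543.1, 138.0, 162.8]
orientation: [0.706, 0.708, -0.001, -0.001]
force: [0.2, 0.2, -0.1]
finger_gap: 32.3
```

Call:
carry_out --pt "0 0 0 0 0 0" --pt "0 0 0 0 0 0" --pt "0 0 0 0 0 0"

```text
clock: 14.08
ee_pos: [544.0, 134.0, 164.2]
orientation: [0.708, 0.707, -0.0, -0.0]
force: [-0.0, -0.3, -0.3]
finger_gap: 32.5
```

```bash
python3 mv.py
python3 - <<'E'
from station import ctrl
import cv2
from h import *
c=ctrl.capture("wrist"); np.savez("pics/w7.npz",**c); img=crop(c,0,0,640,480,1.25); off=np.zeros(2)
box(c,img,606,263,-.02,24,76,0,24,1.25,off,(0,255,255))
box(c,img,623.4,137.5,.149,20,60,0,75,1.25,off,(0,255,0))
box(c,img,446,217,np.radians(-6.3),110,153,0,14,1.25,off,(255,0,0))
cv2.imwrite("pics/w7.png",img)
E
```

```text
t 14.08 p [544.  134.  164.2] yaw 89.92 F [-0.  -0.3 -0.3] gap 32.5 j6 0.16
```

View pics/w7.png

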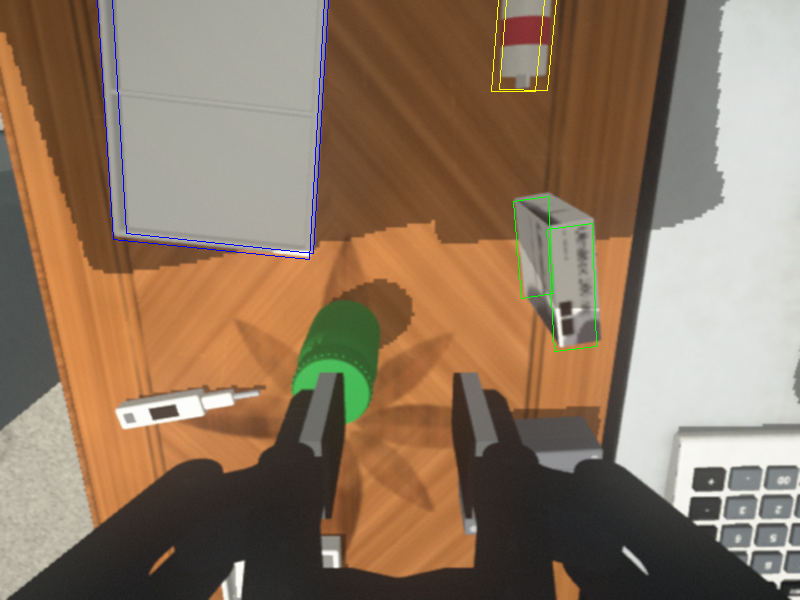

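The overlays agree for the square tray, the tube (525,40) and the slim carton (575,285, about 1–2 mm farther +y than the overlay). Pick up the tube.

```bash
python3 mv.py 606.5 262 60 91.5 606.5 262 6 91.5
```

```text
t 14.13 p [544.1 134.  164.4] yaw 89.92 F [-0.6  0.   0.4] gap 32.4 j6 0.16
[0.1281 0.0623 0.1043] [-0.04  0.01 -1.58]
[ 0.    -0.     0.054] [0. 0. 0.]
```

Call:
carry_out --pt "0.03 0.015 0 0 0 -1.5" --pt "0.06 0.03 0.01 0 0 -1.5" --pt "0.09 0.045 0.03 0 0 -1.5" --pt "0.115 0.057 0.06 0 0 -1.5" --pt "0.128 0.062 0.09 0 0 -1.5" --pt "0.128 0.062 0.11 0 0 -1.5" --pt "0.128 0.062 0.125 0 0 -1.5" --pt "0.128 0.062 0.138 0 0 -1.5" --pt "0.128 0.062 0.148 0 0 -1.5" --pt "0.128 0.062 0.156 0 0 -1.5" --pt "0.128 0.062 0.158 0 0 -1.5" --pt "0.128 0.062 0.158 0 0 -1.5" --grip 0.42

```text
clock: 15.13
ee_pos: [606.4, 262.8, 6.9]
orientation: [0.698, 0.716, 0.0, 0.0]
force: [0.9, -0.9, -0.1]
finger_gap: 49.6
```

Call:
carry_out --pt "0 0 0 0 0 0" --pt "0 0 0 0 0 0" --pt "0 0 0 0 0 0" --pt "0 0 0 0 0 0" --pt "0 0 0 0 0 0" --pt "0 0 0 0 0 0" --pt "0 0 0 0 0 0" --grip 1 --newtons 25

```text
clock: 15.72
ee_pos: [606.8, 263.3, 7.8]
orientation: [0.698, 0.716, 0.001, 0.0]
force: [-0.2, -1.1, 7.0]
finger_gap: 22.7
```

```bash
python3 mv.py 606.5 262 75 91.5 450.5 254 75 -6.3
```

```text
t 15.72 p [606.8 263.3   7.8] yaw 91.5 F [-0.2 -1.1  7. ] gap 22.7 j6 0.31
[-0.0013 -0.0002 -0.0672] [ 0.09 -0.03  0.  ]
[-0.0039 -0.1562 -0.    ] [ 0.  -0.  97.8]
```

Call:
carry_out --pt "0 0 -0.02 0 0 0" --pt "0 0 -0.045 0 0 0" --pt "0 -0.01 -0.067 0 0 5" --pt "0 -0.03 -0.067 0 0 12" --pt "0 -0.05 -0.067 0 0 19" --pt "-0.001 -0.07 -0.067 0 0 26" --pt "-0.002 -0.09 -0.067 0 0 33" --pt "-0.003 -0.11 -0.067 0 0 40" --pt "-0.004 -0.13 -0.067 0 0 47" --pt "-0.004 -0.145 -0.067 0 0 54" --pt "-0.004 -0.155 -0.067 0 0 61" --pt "-0.004 -0.156 -0.067 0 0 68"

```text
clock: 16.72
ee_pos: [448.5, 255.0, 73.9]
orientation: [0.98, 0.201, -0.001, 0.0]
force: [0.6, 0.2, -0.3]
finger_gap: 23.2
```

Call:
carry_out --pt "0 0 0 0 0 7" --pt "0 0 0 0 0 14" --pt "0 0 0 0 0 21" --pt "0 0 0 0 0 28" --pt "0 0 0 0 0 29.8" --pt "0 0 0 0 0 29.8" --pt "0 0 0 0 0 29.8"

```text
clock: 17.3
ee_pos: [450.3, 255.1, 73.9]
orientation: [0.999, -0.054, 0.0, -0.0]
force: [0.0, -0.4, -0.6]
finger_gap: 23.1
```

```bash
python3 mv.py 450.5 254 11 -6.3
python3 - <<'E'
from station import ctrl
import cv2
c=ctrl.capture("wrist"); cv2.imwrite("pics/w8.png",c["frame"][::1,::1,::-1])
E
```

```text
t 17.3 p [450.3 255.1  73.9] yaw -6.2 F [ 0.  -0.4 -0.6] gap 23.1 j6 2.1
[0.0003 0.0011 0.0629] [-0.01 -0.01  0.1 ]
```

View pics/w8.png

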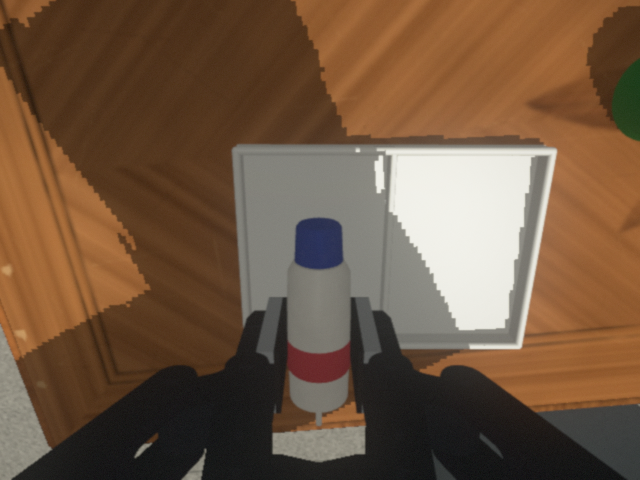

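The tube is centred over the left compartment (245–388 px; tube at x≈319) and aligned with it. Lower it.

Call:
carry_out --pt "0 0.001 0.02 0 0 0" --pt "0 0.001 0.035 0 0 0" --pt "0 0.001 0.045 0 0 0" --pt "0 0.001 0.053 0 0 0" --pt "0 0.001 0.058 0 0 0" --pt "0 0.001 0.061 0 0 0" --pt "0 0.001 0.063 0 0 0" --pt "0 0.001 0.063 0 0 0" --pt "0 0.001 0.063 0 0 0"

```text
clock: 18.1
ee_pos: [450.5, 254.2, 11.2]
orientation: [0.998, -0.055, 0.0, -0.0]
force: [-0.3, 0.1, -0.3]
finger_gap: 22.9
```

Call:
carry_out --pt "0 0 0 0 0 0" --pt "0 0 0 0 0 0" --pt "0 0 0 0 0 0" --pt "0 0 0 0 0 0" --pt "0 0 -0.01 0 0 0" --pt "0 0 -0.03 0 0 0" --pt "0 0 -0.06 0 0 0" --pt "0 0 -0.09 0 0 0" --pt "0 0 -0.12 0 0 0" --pt "0 0 -0.13 0 0 0" --pt "0 0 -0.13 0 0 0" --grip 0.6

```text
clock: 19.02
ee_pos: [451.4, 254.6, 143.9]
orientation: [0.998, -0.055, 0.002, -0.001]
force: [-0.1, 0.2, -0.2]
finger_gap: 34.2
```

```bash
python3 mv.py 623.5 139 141 98.5 623.5 139 31 98.5
python3 - <<'E'
from station import ctrl
import cv2
c=ctrl.capture("wrist"); cv2.imwrite("pics/w9.png",c["frame"][::2,::2,::-1])
E
```

```text
t 19.02 p [451.4 254.6 143.9] yaw -6.3 F [-0.1  0.2 -0.2] gap 34.2 j6 2.1
[0.1837 0.0961 0.0035] [   0.13   -0.33 -104.8 ]
[-0.   -0.    0.11] [0. 0. 0.]
```

View pics/w9.png

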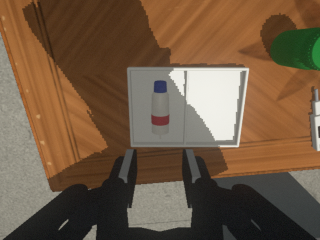

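The tube lies in the left compartment at (160,107). Now the slim carton.

Call:
carry_out --pt "0.015 0.008 0 0 0 -6" --pt "0.03 0.016 0 0 0 -13" --pt "0.045 0.024 0 0 0 -20" --pt "0.06 0.032 0 0 0 -27" --pt "0.075 0.04 0 0 0 -34" --pt "0.09 0.048 0 0 0 -41" --pt "0.11 0.056 0 0 0 -48" --pt "0.13 0.066 0 0 0 -55" --pt "0.15 0.076 0 0 0 -62" --pt "0.165 0.086 0 0 0 -69" --pt "0.18 0.094 0 0 0 -76" --pt "0.184 0.096 0 0 0 -83" --grip 0.42

```text
clock: 20.07
ee_pos: [623.4, 136.7, 138.5]
orientation: [0.783, 0.622, -0.001, -0.0]
force: [0.2, 0.0, 1.4]
finger_gap: 49.5
```

Call:
carry_out --pt "0 0 0 0 0 -7" --pt "0 0 0 0 0 -14" --pt "0 0 0 0 0 -21" --pt "0 0 0 0 0 -21.8" --pt "0 0 0 0 0 -21.8" --pt "0 0 0 0 0 -21.8"

```text
clock: 20.57
ee_pos: [622.1, 138.4, 139.7]
orientation: [0.654, 0.756, -0.001, -0.001]
force: [-0.9, -0.1, -0.6]
finger_gap: 49.6
```

```bash
python3 mv.py 623.5 139 31 98.5
python3 - <<'E'
from station import ctrl
import cv2
from h import *
c=ctrl.capture("top"); img=crop(c,220,160,100,75,8)
box(c,img,623.4,138.5,.149,20,60,0,75,8,np.array([220,160]),(0,255,0))
w=ctrl.capture("wrist"); 
cv2.imwrite("pics/w10.png",np.hstack([cv2.resize(img,(400,300)),cv2.resize(w["frame"][:,:,::-1],(400,300))]))
E
```

```text
t 20.57 p [622.1 138.4 139.7] yaw 98.28 F [-0.9 -0.1 -0.6] gap 49.6 j6 0.0
[0.0004 0.0016 0.1087] [-0.09 -0.   -0.22]
```

View pics/w10.png

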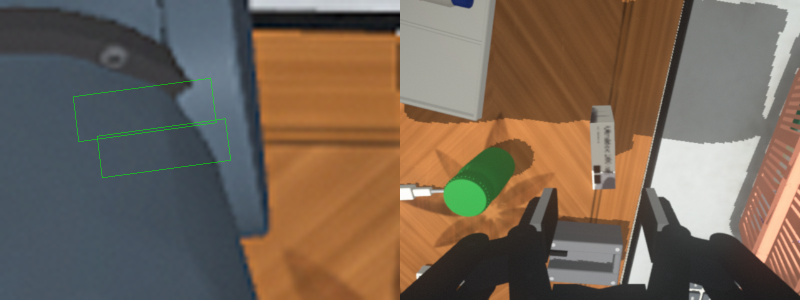

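The carton top (603,185) is centred between the jaws (545 and 652) and aligned with them. Descend and grip.

Call:
carry_out --pt "0 0.001 0.03 0 0 0" --pt "0 0.001 0.055 0 0 0" --pt "0 0.001 0.075 0 0 0" --pt "0 0.001 0.09 0 0 0" --pt "0 0.001 0.1 0 0 0" --pt "0 0.001 0.108 0 0 0" --pt "0 0.001 0.108 0 0 0" --pt "0 0.001 0.108 0 0 0"

```text
clock: 21.33
ee_pos: [623.8, 138.7, 33.1]
orientation: [0.653, 0.757, 0.0, 0.0]
force: [1.2, -1.0, 0.3]
finger_gap: 49.7
```

Call:
carry_out --pt "0 0 0 0 0 0" --pt "0 0 0 0 0 0" --pt "0 0 0 0 0 0" --pt "0 0 0 0 0 0" --pt "0 0 0 0 0 0" --pt "0 0 0 0 0 0" --pt "0 0 0 0 0 0" --grip 1

```text
clock: 21.92
ee_pos: [624.1, 138.7, 33.7]
orientation: [0.653, 0.758, 0.001, 0.0]
force: [-0.8, -0.2, 6.2]
finger_gap: 19.8
```

```bash
python3 mv.py 623.5 139 130 98.5 442 179.5 130 -6.3
```

```text
t 21.92 p [624.1 138.7  33.7] yaw 98.5 F [-0.8 -0.2  6.2] gap 19.8 j6 -0.0
[ 0.0004 -0.0004 -0.0963] [ 0.08 -0.   -0.  ]
[ 0.0669 -0.1735 -0.    ] [  0.   -0.  104.8]
```

Call:
carry_out --pt "0 0 -0.025 0 0 0" --pt "0 0 -0.055 0 0 0" --pt "0.003 -0.005 -0.085 0 0 6" --pt "0.01 -0.022 -0.09 0 0 13" --pt "0.017 -0.042 -0.09 0 0 20" --pt "0.025 -0.062 -0.09 0 0 27" --pt "0.033 -0.084 -0.09 0 0 34" --pt "0.041 -0.105 -0.09 0 0 41" --pt "0.049 -0.126 -0.09 0 0 48" --pt "0.057 -0.147 -0.09 0 0 55" --pt "0.064 -0.165 -0.09 0 0 62" --pt "0.067 -0.173 -0.09 0 0 69"

```text
clock: 22.92
ee_pos: [440.3, 179.5, 122.8]
orientation: [0.968, 0.252, -0.001, -0.0]
force: [-0.1, -0.1, -0.5]
finger_gap: 19.5
```

Call:
carry_out --pt "0 0 0 0 0 7" --pt "0 0 0 0 0 14" --pt "0 0 0 0 0 21" --pt "0 0 0 0 0 28" --pt "0 0 0 0 0 35" --pt "0 0 0 0 0 35.8" --pt "0 0 0 0 0 35.8" --pt "0 0 0 0 0 35.8"

```text
clock: 23.58
ee_pos: [442.6, 179.3, 122.9]
orientation: [0.999, -0.053, 0.0, -0.0]
force: [-0.5, 0.2, 0.0]
finger_gap: 19.9
```

```bash
python3 mv.py 442 179.5 37.2 -6.3
python3 - <<'E'
from station import ctrl
import cv2
w=ctrl.capture("wrist"); s=ctrl.capture("side")
cv2.imwrite("pics/w11.png",np.hstack([cv2.resize(w["frame"][:,:,::-1],(400,300)),cv2.resize(s["frame"][220:370,230:430,::-1],(400,300))])) if 0 else None
import numpy as np
cv2.imwrite("pics/w11.png",np.hstack([cv2.resize(w["frame"][:,:,::-1],(400,300)),cv2.resize(s["frame"][220:370,230:430,::-1],(400,300))]))
E
```

```text
t 23.58 p [442.6 179.3 122.9] yaw -6.08 F [-0.5  0.2  0. ] gap 19.9 j6 1.96
[-0.0006 -0.0001  0.0857] [-0.   -0.01  0.22]
```

View pics/w11.png

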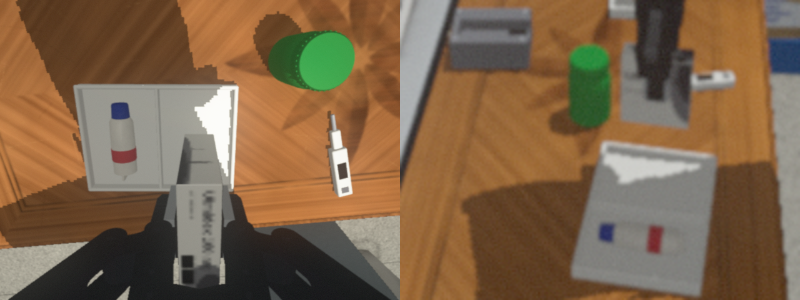

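The carton is upright and aligned over the right compartment. Lower, release and retreat.

Call:
carry_out --pt "0 0 0.025 0 0 0" --pt "0 0 0.045 0 0 0" --pt "0 0 0.06 0 0 0" --pt "0 0 0.07 0 0 0" --pt "0 0 0.078 0 0 0" --pt "0 0 0.083 0 0 0" --pt "0 0 0.086 0 0 0" --pt "0 0 0.086 0 0 0" --pt "0 0 0.086 0 0 0" --pt "0 0 0.086 0 0 0"

```text
clock: 24.52
ee_pos: [442.9, 179.4, 37.2]
orientation: [0.998, -0.055, 0.0, -0.0]
force: [-0.2, 0.4, 0.1]
finger_gap: 20.1
```

```bash
python3 mv.py 442 179.5 37 -6.3
```

```text
t 24.52 p [442.9 179.4  37.2] yaw -6.29 F [-0.2  0.4  0.1] gap 20.1 j6 1.97
[-0.0009 -0.      0.0002] [-0.02 -0.05  0.01]
```

Call:
carry_out --pt "0 0 0.0005 0 0 0" --pt "0 0 0.0005 0 0 0" --pt "0 0 0.0005 0 0 0"

```text
clock: 24.77
ee_pos: [442.9, 179.4, 36.6]
orientation: [0.998, -0.055, 0.0, -0.0]
force: [-0.4, -0.5, 3.7]
finger_gap: 19.6
```

Call:
carry_out --pt "0 0 0 0 0 0" --pt "0 0 0 0 0 0" --pt "0 0 0 0 0 0" --pt "0 0 0 0 0 0" --pt "0 0 0 0 0 0" --pt "0 0 -0.015 0 0 0" --pt "0 0 -0.04 0 0 0" --pt "0 0 -0.07 0 0 0" --pt "0 0 -0.1 0 0 0" --pt "0 0 -0.13 0 0 0" --pt "0 0 -0.15 0 0 0" --pt "0 0 -0.15 0 0 0" --grip 0.45

```text
clock: 25.77
ee_pos: [444.3, 179.8, 190.2]
orientation: [0.998, -0.055, 0.003, -0.001]
force: [1.0, 0.6, 0.3]
finger_gap: 47.0
```

Call:
carry_out --pt "-0.02 -0.03 -0.04 0 0 0" --pt "-0.04 -0.06 -0.08 0 0 0" --pt "-0.06 -0.1 -0.1 0 0 0" --pt "-0.08 -0.13 -0.1 0 0 0" --pt "-0.09 -0.16 -0.1 0 0 0" --pt "-0.09 -0.19 -0.1 0 0 0" --pt "-0.09 -0.21 -0.1 0 0 0" --pt "-0.09 -0.21 -0.1 0 0 0" --pt "-0.09 -0.21 -0.1 0 0 0" --pt "-0.09 -0.21 -0.1 0 0 0"

```text
clock: 26.6
ee_pos: [376.0, 397.2, 285.5]
orientation: [0.998, -0.055, -0.0, 0.001]
force: [-0.1, -0.7, -1.1]
finger_gap: 46.9
```

```bash
python3 mv.py
python3 - <<'E'
from station import ctrl
import cv2,numpy as np
from h import *
c=ctrl.capture("top"); s=ctrl.capture("side")
f=c["frame"][165:345,150:520,::-1]
np.savez("pics/tF.npz",**c)
cv2.imwrite("pics/w12.png",np.vstack([cv2.resize(f,(740,360)),cv2.copyMakeBorder(cv2.resize(s["frame"][160:380,230:430,::-1],(218,240)),0,0,0,522,0)]))
E
```

```text
t 26.6 p [376.  397.2 285.5] yaw -6.31 F [-0.1 -0.7 -1.1] gap 46.9 j6 2.41
```

View pics/w12.png

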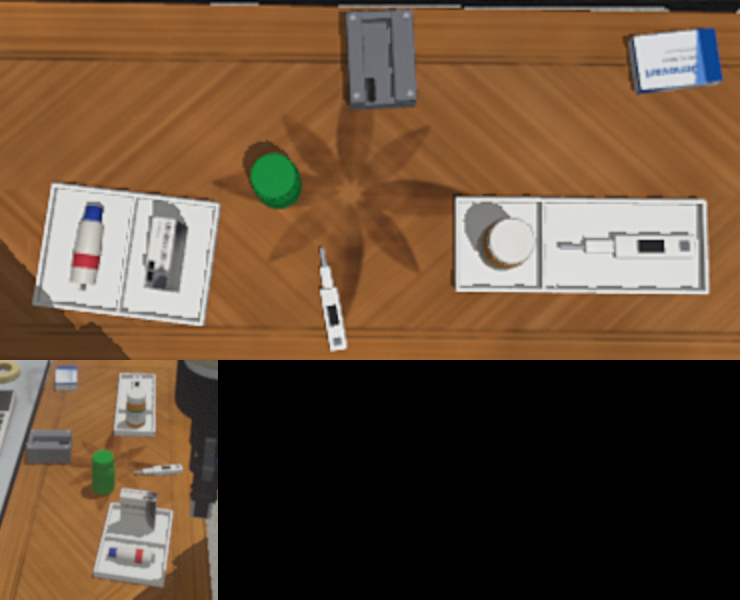

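The final view shows all four items in place: tube (88,245), slim carton standing (165,250), bottle (510,242) and thermometer (630,245). The flat carton (675,58) and the green bottle are where they started. I'll check the numbers in the tray frames, then hand in.

Run:
```python
from h import *
from station import ctrl
c=load("tF"); g=lambda u,v,z:unproj(c,[u/2+150,v/2+165],z)[0,:2]
L=np.array([458.3,-190.5]);S=np.array([446,217]);a=np.radians(-6.3);R=np.array([[np.cos(a),-np.sin(a)],[np.sin(a),np.cos(a)]])
print("bottle",g(510,242,80)-L,"therm",(g(558,245,9)+g(695,245,17))/2-L)
print("tube",(g(88,245,15)-S)@R,"slim",(g(160,250,78)-S)@R)
d=cv2.absdiff(load("top0")["frame"],c["frame"])[175:215,460:515]; print("flat carton area mean diff",d.mean())
ctrl.hand_in()
```

```text
bottle [-4.20435956 72.7180491 ] therm [ -1.04174222 -40.32834931]
tube [ 2.35573692 34.87738703] slim [  2.95676111 -40.56433863]
flat carton area mean diff 2.611969696969697
the job is handed in; nothing more can be done
```

Both kits are made up and the job is handed in, at about 27 s of the 109 s limit. The hand-in reports no verdict, so success rests on my own camera checks.

The positions below were estimated from the last top-camera picture, in each tray's own frame.

| Item | Where it is | Position (x, y) mm | Target (x, y) mm |
|---|---|---|---|
| Thermometer | flat, display up, long compartment | -1, -40 | 0, -38.5 |
| Tablet bottle | upright, short compartment | -4, +73 | 0, +72.5 |
| Cream tube | lying, +y compartment of the squarer tray | +2, +35 | 0, +37.5 |
| Slim carton | upright, -y compartment of the squarer tray | +3, -41 | 0, -37.5 |

- **Within limits:** all four positions are within tolerance. The pictures show the bottle and carton upright. I did not measure tilt or the height on the tray floors separately.
- **Left alone:** the flat carton area looks the same as in the first picture. The green bottle and the small loose thermometer were not touched.
- **Arm:** the gripper is empty and well clear of everything.
- **Checks:** none failed. The top and wrist cameras disagreed by at most about 4 mm before the grasps. I averaged or corrected for that.

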